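Load the dish stage and set it to the index, play taken up

ROBOT

A 6-joint arm with a two-finger parallel gripper is mounted at the origin on a cart in front of the work surface, level with it; the furniture and walls round the work are solid. World frame = base frame: x ahead of the robot, y to its left, z up, the work surface at z = 0. Lengths are in m, angles in rad, forces in N, time in s.
With the tool pointing down it reaches from about 0.35 to 0.775 m from the base axis. Payload 5.5 kg.
Tool frame: the origin (TCP) lies between the finger pads; the fingertips stand 19 mm ahead of it and the grasp point (between the pads) is the TCP; z points along the fingers, y is the direction in which the jaws open and shut (so a half turn about z gives the same grasp; the last joint's range is limited). The gripper opens to 85 mm and grips with 20 to 120 N. Pads are 22 mm wide; open, the fingers measure 114 mm over their backs; the gripper's body (76 mm by 85 mm) begins 54 mm behind the grasp point. The pads swing forward as they close: fully open they stand 13 mm farther back than shut.
Start: joints at [-1.266, 0.313, 0.046, 1.304, 0, 1.431], TCP at [0.247, -0.519, 0.25] pointing down, gripper open.
Joint ranges: [-2.76, 2.76], [-0.86, 1.69], [-1.03, 1.26], [-2.2, 2.34], [-1.47, 1.5], [-3.14, 3.14]. Speed limits (rad/s): [2.57, 2.57, 3.14, 3.14, 3.14, 3.14].

INTERFACE

Orientations are given as a unit quaternion [w, x, y, z].
In Python, from workcell import get_state, cams, workorder gives the robot as it stands.
- The arm moves only by the tool play_rows, never from a script. Its argument "series" is text: rows parted by semicolons, each of 7 numbers parted by spaces: the opening in per cent of the stroke, from 0 (shut) to 100 (fully open), then the shift along the tool's x, y, z in cm, then the turn, a rotation vector about the tool's x, y, z in degrees. A call has 1 to 12 rows; each row shifts and turns the commanded pose from where the row before left it, along the tool's axes as they then stand; what a row does not reach is not made up. A row lasts 1/8 s, in which the tool goes at most 62.5 mm and 10.7 degrees, less where a joint would pass 70% of its speed; a pose out of reach is approached as far as the arm can. A call with a gripper value outside its range is refused whole. The fingers move at their own pace and stop on an object; "newtons" is the grip in N (left out, the last holds). Time passes only in rows, so rows that do not move let the fingers close. It gives the time, the measured TCP pose, the force and the opening at its end, in the units of the state.
- get_state(): the state, without advancing time (a new reading comes with each control period).
- cams.read_camera(name): name is "scene" or "top" or "wrist"; returns the picture (400x640x3 uint8, red, green, blue); there is no depth.
- cams.get_calibration(name): a dict with "fx", "fy", "cx", "cy" (pixels), "rvec" (rotation vector, rad) and "tvec" (3), from world to camera coordinates, as OpenCV has them. Camera axes: x right, y down, z forward; pixel columns grow to the right and rows downward; lengths in m; the calibration is good to about 2 mm. A picture is of the moment at which its call begins: read the wrist's pose just before it. get_calibration takes no time and is no camera call; for the wrist camera it gives the pose at the moment of the call.
- workorder.hand_in(): hands the job in, once; it reports no verdict.
The state is a dict: "clock": time; "joint_pos": joint angles; "qvel": joint speeds; "tau": joint torques, N m; "tcp_pos": TCP position; "orientation": TCP orientation; "wrist_force": force on the tool from outside, world axes, zero at the start; "ft_torque": the same for the moment, N m; "finger_gap": finger opening in m.
Only numpy, scipy, OpenCV 4.12 (cv2) and the standard library are available. Lean on these libraries where they do the work, as an engineer would, in place of code of your own. Each camera call takes 0.05 s, during which the arm holds its last target.

TASK

Set the closed petri dish flat on the round green seat of the screw stage and let go of it. Then wind the red-handled handwheel so that the stage comes towards the wheel until its white pointer has gone clearly past the red index mark, about 10 mm beyond, and wind back until the pointer stops level with the red mark, so that it comes up to the mark from the wheel side and the play in the screw is taken up. If it runs too far, go past and come back again; move the saddle only with the wheel, and leave the other things where they are.

Things in the scene. Friction and masses are not known exactly. Their poses are not given: they have to be found in the camera images.
- dish: Closed clear petri dish with a cream filling, 61 mm across, 14 mm high, 30 g, loose on the bench; origin at the centre of its underside, z up through the lid.
- stage: Fixed screw stage: grey base plate 280 x 140 x 12 mm, blue gearbox at the end nearer the robot, two steel rods and a leadscrew. Origin at bench level on the centre line; its x runs along the travel, away from the handwheel (the wheel's axis is vertical at x = -135 mm, y = 0); z up. Base plate from x = -175 to +105 mm. It may stand turned by up to 0.2 rad.
- carriage: The dark steel saddle (top 84 x 92 mm, 50 mm over the bench) that slides along the stage's x and carries the seat, the pointer and the fork; axes as the stage's, origin at bench level under the seat's centre. From its start it can go about 55 mm towards the handwheel. It has some friction and stays where it is left.
- seat (a point): Centre of the top face of the round green seat (54 mm across, stands 10 mm above the saddle, its top 60 mm over the bench). The dish belongs here, centred; the fingers find room beside the seat.
- pointer (a point): Outer end of the white pointer bar (5 mm wide, 14 mm long, its line carried on over the saddle top) on the left side of the saddle, 47 mm over the bench, level along the travel with the seat's centre; fixed to the saddle.
- mark (a point): Inner end of the red index blade (5 mm wide, 6 mm tall) on the dark clamp at the left edge of the base; 47 mm over the bench; fixed there, axes as the stage's. Pointer and mark are level when both have the same x in the stage's frame (3 mm gap sideways). At the start the mark lies 10 to 27 mm from the pointer on the handwheel side.
- wheel (a joint): Handwheel angle in rad, + is counterclockwise seen from above; about 0 at the start, stops at -13.5 and +2.5. Turning clockwise (-) draws the nut towards the handwheel, counterclockwise (+) drives it away, 4 mm per rad (25 mm a turn). The nut has 5 mm of play in the saddle: after a change of direction the wheel turns about 1.25 rad before the saddle follows. Turns easily (about 1 N at the handle) and stays where it is left.
- grip (a point): Middle of the part to hold of the red upright handle on the handwheel: a sleeve 18 mm in diameter that spins freely on its pin, from 69 to 109 mm over the bench (this point is at 90 mm), 32 mm from the wheel's axis; at wheel angle 0 it lies on the stage's +y side of the axis. The black wheel below is 84 mm across, its top 66 mm over the bench.
- wheel_axis (a point): Point on the wheel's vertical axis, 90 mm over the bench.
- dog (a point): Top of the brass dog (8 x 8 mm) fixed to the nut, standing in the fork of two lugs at the saddle's right side; fixed to the nut. In the saddle's x it lies between -2.5 mm (pulling the saddle towards the wheel) and +2.5 mm (pushing it away: play taken up as wanted).
- beaker_blue: Glass beaker with blue filling, 62 x 68 x 84 mm, left of the stage: leave alone.
- weigh_boat: White weighing boat, 64 x 64 x 11 mm, near the bench's front edge: leave alone.
- spatula: Thin spatula with blue grip, 155 mm long, near the bench's front edge: leave alone.
- sachet_1: White sachet with a red top label, 48 x 68 x 9 mm, behind the electrode stand: leave alone.
- electrode_stand: Fixed stand left of the stage, an obstacle: thin upright rod at world x = 0.57, y = 0.075, 0.31 m high; a thin arm at 0.13 m height runs from it to the electrode over a beaker at x = 0.38, y = 0.19 (its top 0.20 m). Pass over it.
- block_heater: Fixed blue block heater right of the stage, an obstacle: from x = 0.52 to 0.75, y = -0.46 to -0.24, 0.145 m high. Carry the dish over it or round its front.
Mind the look-alikes: they are no part of the job. What is shaped like the dish but purple or turquoise is not meant.

How it is judged:
On the way, in this order (a step that is already met when the one before it is completed fails the run):
1. the dish lies flat on the seat and is let go (horizontal distance between dish and seat below 0.012 m and distance between dish and seat below 0.0135 m and angle between dish's own z axis and vertical below 0.1 rad and contact force between the fingers and dish below 0.1 N), for 0.2 s.
2. the pointer has gone at least 5 mm past the mark towards the handwheel, dish still on the seat (x of pointer in the frame of mark below -0.005 m and distance between dish and seat below 0.0135 m), for 0.05 s.
At the end, for the whole second after the job is handed in: The pointer is level with the red mark within 2.5 mm along the travel, the nut's dog is against the fork's lug on the side away from the handwheel (within 1 mm: play taken up by winding away from the wheel last), and the dish lies flat on the seat within 12 mm of its centre, everything at rest (x of pointer in the frame of mark between -0.0025 and 0.0025 m and x of dog in the frame of carriage above 0.0015 m and horizontal distance between dish and seat below 0.012 m and distance between dish and seat below 0.0135 m and angle between dish's own z axis and vertical below 0.1 rad and linear speed of dish below 0.02 m/s and linear speed of carriage below 0.005 m/s); the robot touches nothing.
It fails at once if the dish is tipped (angle between dish's own z axis and vertical above 0.6 rad).
It fails at once if the saddle is pushed by the fingers (more than 15 N) (contact force between the fingers and carriage above 15 N).
It fails at once if a bystander is shifted by more than 30 mm (distance of any of beaker_blue, weigh_boat, spatula, sachet_1 from where it was at the start of the episode above 0.03 m).
It also fails if it takes over 72 s, if anything falls off the work surface, if the arm or the gripper's body presses on something with over 40 N, if the wrist force passes 120 N, or if a joint passes its speed limit or range.

## Working session

There is one attempt and no reset: what is moved stays moved. The work goes in short steps, Python scripts to look and compute and a tool call to move; the robot and the scene stay as the last step left them, time stands still between calls to the robot, and variables do not carry over. Pictures are saved under pics/ and viewed, and the job is handed in when it is done.

Besides the shell and the picture viewer there is one more tool, called after "Request:" as a command line: name --argument value ..., lists and objects as JSON in quotes. play_rows: Moves the arm, as the interface text tells. Its arguments: {"type":"object","properties":{"series":{"type":"string"},"newtons":{"type":"number"}},"required":["series"]}

```bash
ls; mkdir -p pics; python3 - <<'E'
from workcell import get_state, cams, workorder
import cv2
for n in("scene","top"):
    im=cams.read_camera(n); cv2.imwrite(f"pics/{n}0.png",cv2.cvtColor(im,cv2.COLOR_RGB2BGR))
    print(n,cams.get_calibration(n))
s=get_state();print(s)
E
```

```text
pics
scene {'fx': 458.757808575265, 'fy': 458.757808575265, 'cx': 316.9445317113693, 'cy': 198.72985173958153, 'rvec': array([ 0.80612471, -2.65266904,  0.95221352]), 'tvec': array([0.34048864, 0.40837163, 0.90335995])}
top {'fx': 488.338843829459, 'fy': 488.338843829459, 'cx': 315.8445233079221, 'cy': 195.4573075329297, 'rvec': array([ 2.12555247, -2.1218009 ,  0.17146333]), 'tvec': array([-0.19773463,  0.56050761,  1.42507671])}
{'clock': 0.1, 'joint_pos': array([-1.26560118e+00,  3.13953560e-01,  4.51037634e-02,  1.30358189e+00,
       -2.71589176e-05,  1.43123147e+00]), 'qvel': array([-0.00082788, -0.00208986,  0.00378414, -0.00058988, -0.00038084,
       -0.00013237]), 'tau': array([ 1.92738393e-03, -4.81725097e+01,  2.99244082e+01,  1.27087411e-02,
       -9.40078939e-05, -1.48336494e-05]), 'tcp_pos': array([ 0.24726628, -0.51866244,  0.24948649]), 'orientation': array([-8.13754219e-04,  9.75374970e-01,  2.20551579e-01, -8.11718129e-05]), 'wrist_force': array([-0.30632376, -0.31392624, -0.21026313]), 'ft_torque': array([-0.02725847,  0.03097816, -0.03714346]), 'finger_gap': 0.08577363729923573}
```

View pics/scene0.png

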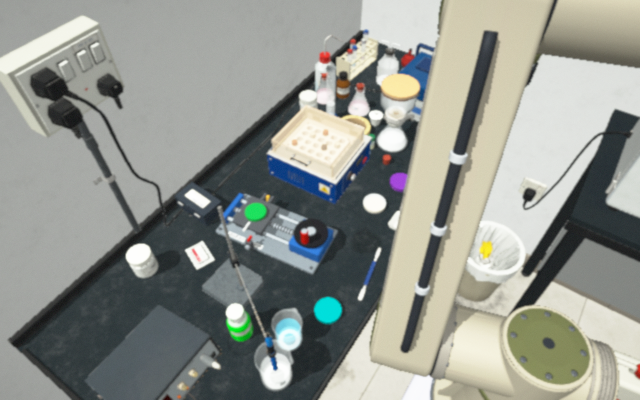

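View pics/top0.png

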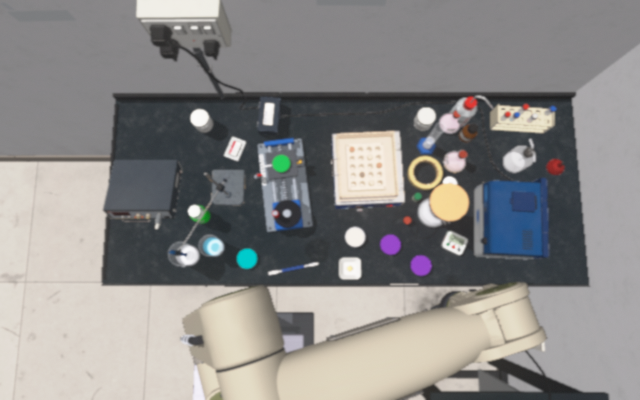

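Top view: cream dish at (355,237). Things that could be mistaken for it are the purple discs at (390,244) and (421,265), the turquoise disc at (247,259), the white weigh boat at (350,268) and the tan lid at (449,202). I choose the cream disc at (355,237) and will check it in a close crop.

```bash
cat > h.py <<'E'
import numpy as np, cv2
from workcell import get_state, cams, workorder
from scipy.spatial.transform import Rotation as R
def ray(n,px,cal=None):
    c=cal or cams.get_calibration(n)
    K=np.array([[c['fx'],0,c['cx']],[0,c['fy'],c['cy']],[0,0,1]])
    M=R.from_rotvec(np.ravel(c['rvec'])).as_matrix(); t=np.ravel(c['tvec'])
    d=M.T@np.linalg.solve(K,[px[0],px[1],1]); o=-M.T@t
    return o,d
def onz(n,px,z,cal=None):
    o,d=ray(n,px,cal); return o+d*(z-o[2])/d[2]
def proj(n,P,cal=None):
    c=cal or cams.get_calibration(n)
    K=np.array([[c['fx'],0,c['cx']],[0,c['fy'],c['cy']],[0,0,1]])
    return cv2.projectPoints(np.atleast_2d(np.array(P,float)),np.ravel(c['rvec']),np.ravel(c['tvec']),K,None)[0][:,0]
def snap(n,f):
    cal=cams.get_calibration(n); im=cams.read_camera(n)
    b=cv2.cvtColor(im,cv2.COLOR_RGB2BGR); cv2.imwrite(f,b); return b,cal
def blobs(b,lo,hi,roi,amin=15):
    x0,y0,x1,y1=roi
    m=cv2.inRange(cv2.cvtColor(b,cv2.COLOR_BGR2HSV)[y0:y1,x0:x1],np.array(lo),np.array(hi))
    n,l,s,c=cv2.connectedComponentsWithStats(m)
    return sorted([(int(s[i,4]),(c[i]+[x0,y0]).round(1).tolist(),s[i,:4].tolist()) for i in range(1,n) if s[i,4]>=amin],reverse=True)
E
python3 - <<'E'
from h import *
b=cv2.imread('pics/top0.png')
cv2.imwrite('pics/crop1.png',cv2.resize(b[125:285,220:420],None,fx=3.9,fy=3.7,interpolation=cv2.INTER_CUBIC))
d=blobs(b,(5,5,170),(40,90,255),(335,222,375,253)); print('dish',d[:2])
print(onz('top',d[0][1],0.012))
g=blobs(b,(50,120,60),(75,255,255),(260,140,320,190)); print('seat',g[:2]); print(onz('top',g[0][1],0.06))
r=blobs(b,(0,120,80),(8,255,255),(250,140,320,230),2)+blobs(b,(170,120,80),(180,255,255),(250,140,320,230),2); print('red',r)
for q in r: print(onz('top',q[1],0.1)[:2],onz('top',q[1],0.047)[:2])
E
```

```text
dish [(291, [354.6, 236.8], [10, 6, 20, 19])]
[ 0.43954679 -0.31450864  0.012     ]
seat [(255, [281.0, 163.2], [12, 15, 19, 18])]
[ 0.65786096 -0.09106838  0.06      ]
red [(5, [259.2, 174.6], [8, 34, 3, 2]), (2, [277.5, 216.0], [27, 76, 2, 1]), (3, [276.3, 216.7], [26, 76, 2, 2])]
[ 0.61368848 -0.03106795] [ 0.62540582 -0.02401057]
[ 0.49129885 -0.0868667 ] [ 0.49837639 -0.08192466]
[ 0.48925679 -0.08343034] [ 0.49625692 -0.07835803]
```

View pics/crop1.png

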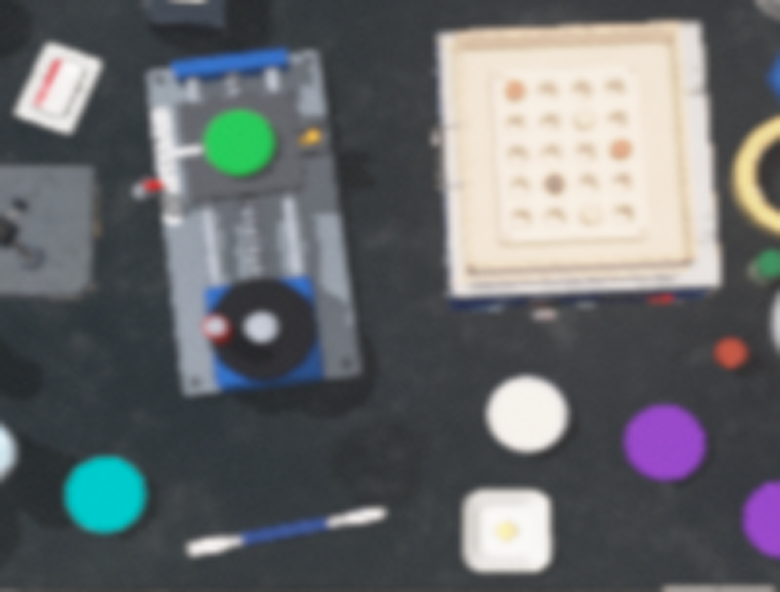

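```bash
python3 - <<'E'
from h import *
s=get_state(); q=s['orientation']; M=R.from_quat([q[1],q[2],q[3],q[0]]).as_matrix(); print(M.round(3))
b=cv2.imread('pics/scene0.png'); 
cv2.imwrite('pics/crop2.png',cv2.resize(b[160:290,170:410],None,fx=3.3,fy=3.3,interpolation=cv2.INTER_CUBIC))
print('dish scene',blobs(b,(5,5,170),(40,90,255),(355,188,392,218)),proj('scene',[.4395,-.3145,.014]))
g=blobs(b,(50,120,60),(75,255,255),(240,195,275,225));print(g[:1],onz('scene',g[0][1],.06))
d=blobs(b,(5,5,170),(40,90,255),(355,188,392,218))
print(onz('scene',d[0][1],.012))
# wheel
print('wheel', onz('top',[287.2,213.4],.068)); print(onz('top',[350,268],.005))
a=onz('top',[287.2,213.4],.068);c=np.array([.6579,-.0911]);v=c-a[:2];print(np.linalg.norm(v),np.arctan2(v[1],v[0]))
E
```

```text
[[ 0.903  0.43  -0.001]
 [ 0.43  -0.903  0.002]
 [ 0.    -0.002 -1.   ]]
dish scene [(256, [373.5, 204.8], [8, 9, 22, 16])] [[374.32427868 202.89791752]]
[(332, [255.3, 211.7], [5, 8, 22, 19])] [ 0.65759387 -0.09123996  0.06      ]
[ 0.43877274 -0.30913386  0.012     ]
wheel [ 0.50335502 -0.1124726   0.068     ]
[ 0.34579623 -0.30005313  0.005     ]
0.15601583057057167 0.13742205263848842
```

View pics/crop2.png

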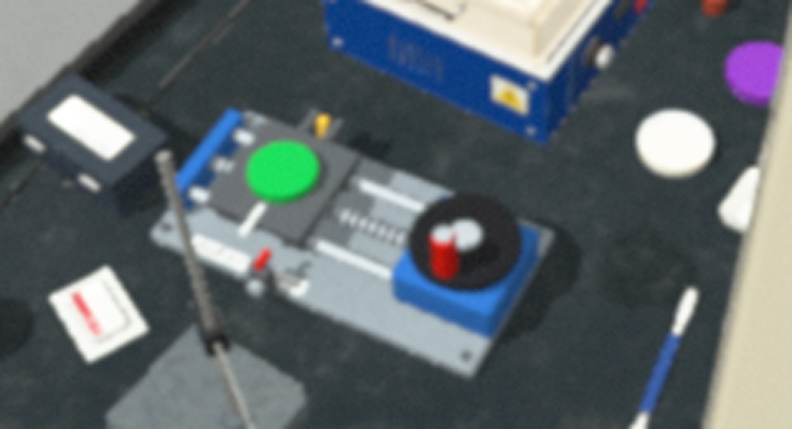

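Request:
play_rows --series "100 0 0 0 0 0 8.5;100 0 0 0 0 0 8.5;100 0 0 0 0 0 8.5;100 3.2 -3.4 0 0 0 0;100 3.2 -3.4 0 0 0 0;100 3.2 -3.4 2 0 0 0;100 3.2 -3.4 2 0 0 0;100 3.2 -3.4 2 0 0 0;100 3.2 -3.6 2 0 0 0;100 0 0 0 0 0 0" --newtons 25

```text
clock: 1.35
tcp_pos: [0.4399, -0.3096, 0.1682]
orientation: [-0.002, 1.0, 0.002, -0.001]
wrist_force: [-0.9, 0.3, 0.6]
finger_gap: 0.0856
```

```bash
python3 - <<'E'
from h import *
s=get_state();print(s['clock'],s['tcp_pos'],s['orientation'])
b,cal=snap('wrist','pics/w1.png')
d=blobs(b,(5,0,170),(40,90,255),(0,0,640,400),300);print(d[:5])
for q in d[:3]: print(onz('wrist',q[1],.012,cal))
E
```

```text
1.35 [ 0.43988501 -0.30960396  0.16815261] [-0.00171218  0.99999465  0.00235023 -0.00149715]
[(24652, [404.5, 31.5], [211, 0, 422, 76]), (6815, [303.3, 354.1], [229, 327, 147, 70]), (4015, [307.9, 285.3], [273, 256, 71, 60]), (3011, [326.7, 185.9], [296, 155, 63, 62]), (2752, [25.2, 349.5], [0, 326, 84, 74])]
[ 0.55950133 -0.37147429  0.012     ]
[ 0.26815112 -0.2948531   0.012     ]
[ 0.3464544  -0.29975715  0.012     ]
```

View pics/w1.png

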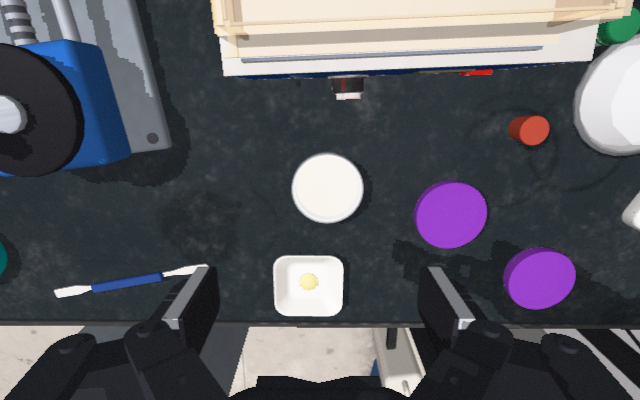

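```bash
python3 - <<'E'
from h import *
b=cv2.imread('pics/w1.png'); cal=cams.get_calibration('wrist')
m=cv2.inRange(cv2.cvtColor(b,cv2.COLOR_BGR2HSV),(0,0,120),(180,70,255)); m[:150]=0;m[225:]=0;m[:,:288]=0;m[:,368:]=0
c=max(cv2.findContours(m,0,1)[0],key=cv2.contourArea); e=cv2.minEnclosingCircle(c);print(e,cv2.boundingRect(c))
print(onz('wrist',e[0],.010,cal))
print(onz('wrist',[326.7,185.9],.012,cal))
E
```

```text
((327.0, 188.375), 36.18214797973633) (291, 153, 73, 71)
[ 0.43863406 -0.31841296  0.01      ]
[ 0.44136276 -0.31808175  0.012     ]
```

Request:
play_rows --series "100 0 0.7 4 0 0 0;100 0 0 5 0 0 0;100 0 0 4 0 0 0;100 0 0 1.7 0 0 0;100 0 0 0 0 0 0;0 0 0 0 0 0 0;0 0 0 0 0 0 0;0 0 0 0 0 0 0;0 0 0 0 0 0 0;0 0 0 0 0 0 0" --newtons 25

```text
clock: 2.65
tcp_pos: [0.4401, -0.3215, 0.0252]
orientation: [0.002, 1.0, -0.0, 0.001]
wrist_force: [-2.4, -0.3, 6.2]
finger_gap: 0.0588
```

```bash
python3 - <<'E'
from h import *
s=get_state();print(s['clock'],s['tcp_pos'],s['finger_gap'])
b,cal=snap('wrist','pics/w2.png')
E
```

```text
2.65 [ 0.44012388 -0.32147042  0.02519554] 0.0587614633794211
```

View pics/w2.png

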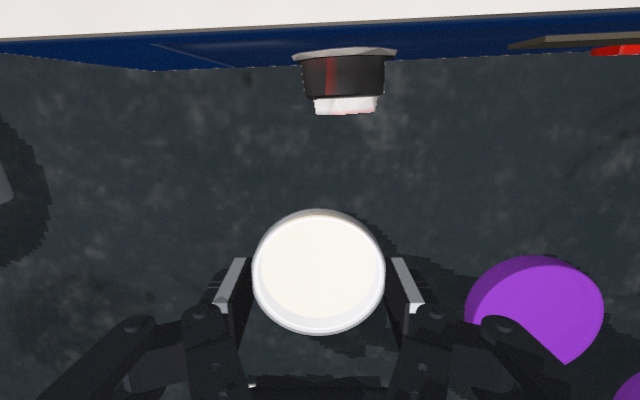

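Request:
play_rows --series "0 0 0 0 0 0 0;0 0 0 0 0 0 0"

```text
clock: 2.95
tcp_pos: [0.4401, -0.3215, 0.0252]
orientation: [0.002, 1.0, -0.0, 0.001]
wrist_force: [-3.0, -0.5, 6.0]
finger_gap: 0.0586
```

```bash
python3 - <<'E'
from h import *
s=get_state();print(s)
b=cv2.imread('pics/w2.png'); cv2.imwrite('pics/w2c.png',cv2.resize(b[190:360,190:450],None,fx=3,fy=3))
print(proj('wrist',[[.4395,-.321,.014],[.44,-.3215,.0252],[.44,-.3215,.006]]))
E
```

```text
{'clock': 2.95, 'joint_pos': array([-7.77575555e-01,  4.27607998e-01, -3.81987887e-01,  7.57829267e-01,
       -1.04933363e-03,  2.36452146e+00]), 'qvel': array([-0.00025879, -0.0005646 , -0.00225708,  0.00140778, -0.00036689,
        0.00023386]), 'tau': array([ 1.00134596e+00, -4.49087906e+01,  2.22946894e+01, -5.19180112e-01,
        5.28869927e-01, -1.34527712e-02]), 'tcp_pos': array([ 0.44013528, -0.3214543 ,  0.02518788]), 'orientation': array([ 1.55620525e-03,  9.99998410e-01, -2.53063722e-04,  8.33487911e-04]), 'wrist_force': array([-2.95300619, -0.49632263,  6.02559619]), 'ft_torque': array([-0.06770941,  0.45751754,  0.01061102]), 'finger_gap': 0.05862880793025466}
[[317.95799037 278.64713197]
 [319.26903114 291.64615045]
 [318.97338254 268.78482705]]
```

View pics/w2c.png

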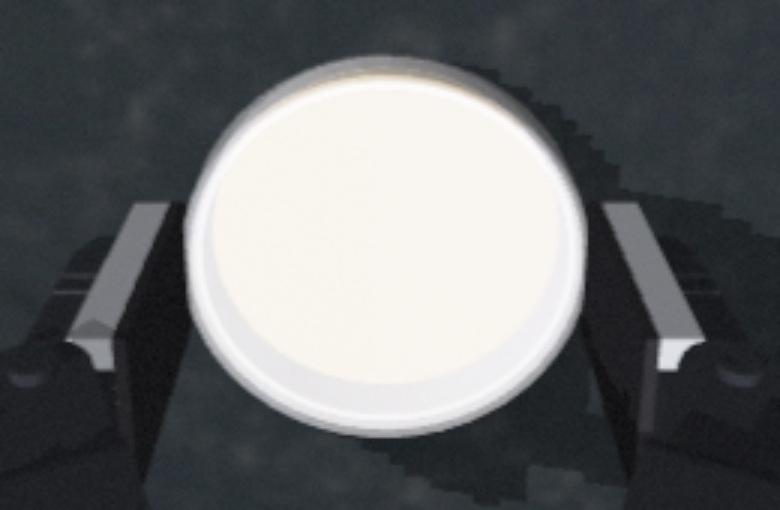

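Request:
play_rows --series "0 0 0 -1.5 0 0 0;0 0 0 -4 0 0 0;0 0 0 -5 0 0 0;0 0 0 -5 0 0 0;0 0 0 -4 0 0 0;0 0 0 0 0 0 0"

```text
clock: 3.7
tcp_pos: [0.4412, -0.3216, 0.2234]
orientation: [0.003, 1.0, -0.0, 0.003]
wrist_force: [-0.4, -0.0, -1.3]
finger_gap: 0.0585
```

```bash
python3 - <<'E'
from h import *
b,cal=snap('wrist','pics/w3.png')
E
```

```text
(no output)
```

View pics/w3.png

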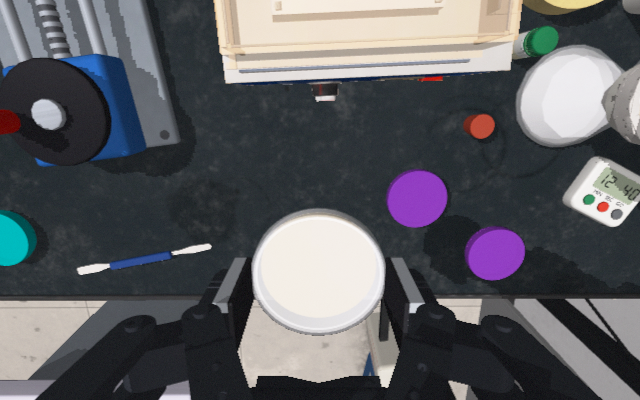

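Request:
play_rows --series "0 0 0 0 0 0 -10.5;0 0 0 0 0 0 -10.5;0 0 0 0 0 0 -10.5;0 0 0 0 0 0 -10.5;0 0 0 0 0 0 -10.5;0 0 0 0 0 0 -10.5;0 0 0 0 0 0 -10.5;0 0 0 0 0 0 -10.5;0 0 0 0 0 0 -10.5;0 0 0 0 0 0 -3.4;0 3 0 0 0 0 0;0 0 0 0 0 0 0"

```text
clock: 5.25
tcp_pos: [0.4342, -0.2882, 0.217]
orientation: [-0.002, 0.656, 0.755, 0.0]
wrist_force: [0.4, 0.1, -0.6]
finger_gap: 0.0587
```

Request:
play_rows --series "0 2.3 3.6 0 0 0 0;0 2.3 3.6 0 0 0 0;0 2.3 3.6 0 0 0 0;0 2.3 3.6 0 0 0 0;0 2.3 3.6 0 0 0 0;0 2.3 3.6 0 0 0 0;0 0 0 0 0 0 0;0 0 0 0 0 0 0"

```text
clock: 6.25
tcp_pos: [0.6298, -0.1243, 0.2172]
orientation: [-0.001, 0.657, 0.754, -0.001]
wrist_force: [0.2, -0.2, -0.3]
finger_gap: 0.0587
```

```bash
python3 - <<'E'
from h import *
s=get_state();q=s['orientation'];M=R.from_quat([q[1],q[2],q[3],q[0]]).as_matrix();print(s['clock'],s['tcp_pos'],s['finger_gap'],M.round(4).tolist())
b,cal=snap('wrist','pics/w4.png')
E
```

```text
6.25 [ 0.62981549 -0.12429969  0.21721787] 0.05869693327774889 [[-0.1374, 0.9905, -0.002], [0.9905, 0.1374, 0.0001], [0.0004, -0.0019, -1.0]]
```

View pics/w4.png

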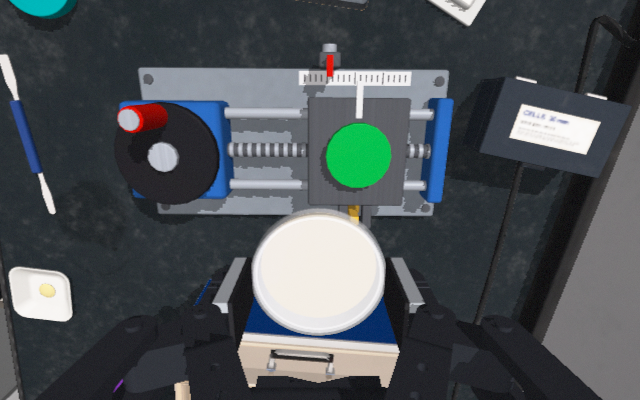

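The wrist view shows the seat (358,155), the pointer (360,99), the red mark (330,66), the wheel hub (163,157) and the handle (130,118), with the dish held in the gripper.

```bash
cat > meas.py <<'E'
from h import *
def meas(b,cal):
    r={}
    g=blobs(b,(50,120,60),(75,255,255),(0,0,640,400),200)
    if g: r['seat']=onz('wrist',g[0][1],.06,cal)
    return r
E
python3 - <<'E'
from h import *
b=cv2.imread('pics/w4.png'); cal=cams.get_calibration('wrist')
g=blobs(b,(50,120,60),(75,255,255),(250,80,450,230),200)[:1];print('green',g); S=onz('wrist',g[0][1],.06,cal);print('seat',S)
rd=blobs(b,(0,120,80),(8,255,255),(300,40,360,80),5)+blobs(b,(172,120,80),(180,255,255),(300,40,360,80),5);print('red',rd)
x,y,w,h=rd[0][2]; 
hsv=cv2.cvtColor(b,cv2.COLOR_BGR2HSV)
hub=blobs(b,(80,0,130),(125,60,255),(140,135,190,180),50);print('hub',hub)
H=onz('wrist',hub[0][1],.072,cal);print(H); 
e0=onz('wrist',(140,69.5),.012,cal);e1=onz('wrist',(449,72),.012,cal);print('yaw edge',np.arctan2(*(e1-e0)[[1,0]]))
v=S-H;print('yaw hub-seat',np.arctan2(v[1],v[0]),np.linalg.norm(v[:2]))
print('dish held bbox',blobs(b,(0,0,120),(40,60,255),(240,200,400,340),500)[:1])
cv2.imwrite('pics/w4c.png',cv2.resize(b[35:125,290:420],None,fx=6,fy=6,interpolation=cv2.INTER_NEAREST))
cv2.imwrite('pics/w4d.png',cv2.resize(b[60:225,105:240],None,fx=3.5,fy=3.5,interpolation=cv2.INTER_NEAREST))
E
```

```text
green [(3377, [357.9, 154.9], [75, 43, 67, 65])]
seat [ 0.65736635 -0.09139804  0.06      ]
red [(143, [329.5, 65.5], [26, 15, 8, 22]), (7, [333.0, 58.0], [33, 15, 1, 7])]
hub [(673, [162.5, 156.7], [8, 7, 30, 30])]
[ 0.50360868 -0.11196219  0.072     ]
yaw edge 0.12972660758496912
yaw hub-seat 0.13295496007012894 0.1551267342547096
dish held bbox [(9842, [318.4, 264.6], [20, 9, 119, 114])]
```

View pics/w4c.png

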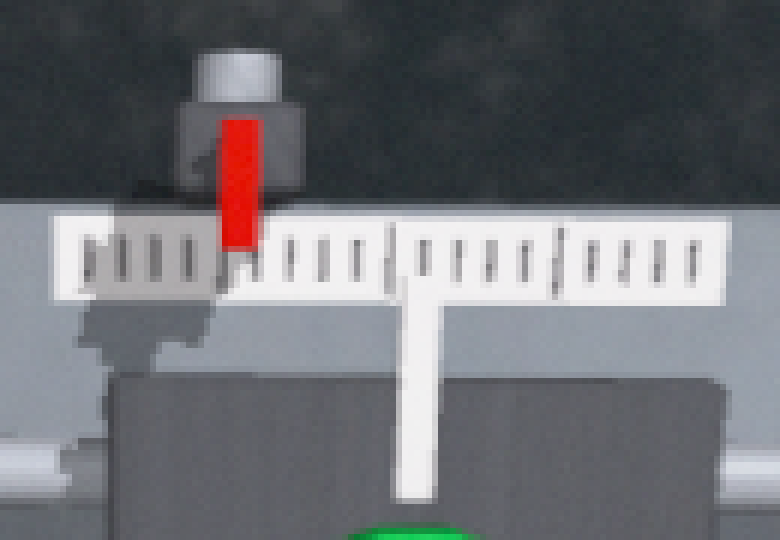

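View pics/w4d.png

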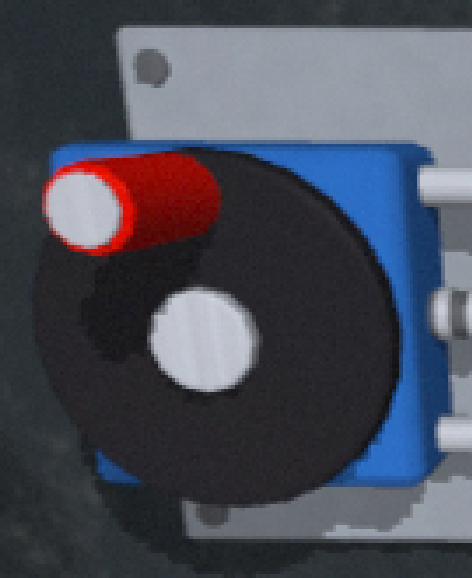

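```bash
python3 - <<'E'
from h import *
cal=cams.get_calibration('wrist');s=get_state();T=s['tcp_pos']
b=cv2.imread('pics/w4.png')
D=onz('wrist',(318.7,271.5),T[2]-.0112,cal); print('dish',D,'tcp',T)
psi=.131; ex=np.array([np.cos(psi),np.sin(psi)]);ey=np.array([-ex[1],ex[0]])
S=np.array([.6574,-.0914]); q=s['orientation'];M=R.from_quat([q[1],q[2],q[3],q[0]]).as_matrix()
d=np.r_[S-D[:2],0.0852-T[2]]; print('move tool cm',(M.T@d*100).round(2))
P=onz('wrist',(360,81.7),.047,cal);K=onz('wrist',(329.7,76.7),.047,cal);print('pointer',P,'mark',K,'dx',(P-K)[:2]@ex,(P-K)[:2]@ey,'P-S',(P[:2]-S)@ex)
E
```

```text
dish [ 0.62898703 -0.12092389  0.2063693 ] tcp [ 0.62959644 -0.12471243  0.2175693 ]
move tool cm [ 2.53  3.24 13.23]
pointer [ 0.65061935 -0.034805    0.047     ] mark [ 0.62589887 -0.03440005  0.047     ] dx 0.024455771251637223 -0.0036306087832420455 P-S 0.0006702032224056571
```

Request:
play_rows --series "0 1.3 1.6 0 0 0 0;0 1.2 1.6 0 0 0 0;0 0 0 4 0 0 0;0 0 0 4 0 0 0;0 0 0 3 0 0 0;0 0 0 0 0 0 0;0 0 0 0 0 0 0"

```text
clock: 7.18
tcp_pos: [0.6595, -0.0952, 0.1098]
orientation: [0.001, 0.657, 0.754, 0.0]
wrist_force: [-0.4, 0.8, -0.7]
finger_gap: 0.0583
```

```bash
python3 - <<'E'
from h import *
s=get_state();T=s['tcp_pos'];print(s['clock'],T)
b,cal=snap('wrist','pics/w5.png')
E
```

```text
7.175 [ 0.65949235 -0.09520212  0.1097561 ]
```

View pics/w5.png

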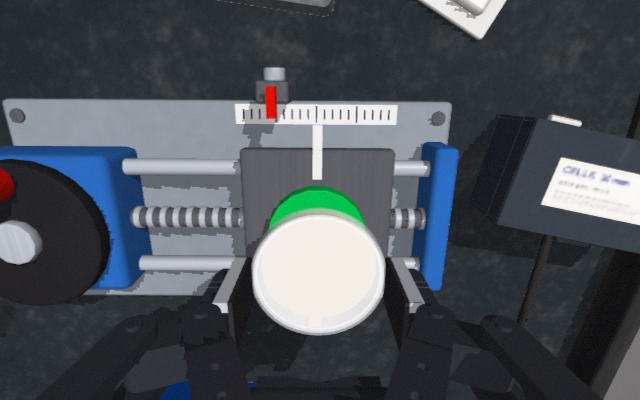

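Request:
play_rows --series "0 0 0 1.2 0 0 0;0 0 0 0.7 0 0 0;0 0 0 0.3 0 0 0;0 0 0 0 0 0 0;0 0 0 0 0 0 0"

```text
clock: 7.85
tcp_pos: [0.6588, -0.095, 0.0865]
orientation: [0.0, 0.657, 0.754, 0.0]
wrist_force: [0.4, 0.2, -0.2]
finger_gap: 0.0588
```

```bash
python3 - <<'E'
from h import *
s=get_state();print(s['tcp_pos'],s['wrist_force'])
b,cal=snap('wrist','pics/w6.png')
E
```

```text
[ 0.65877164 -0.0949921   0.08645185] [ 0.40900201  0.22382562 -0.22931966]
```

View pics/w6.png

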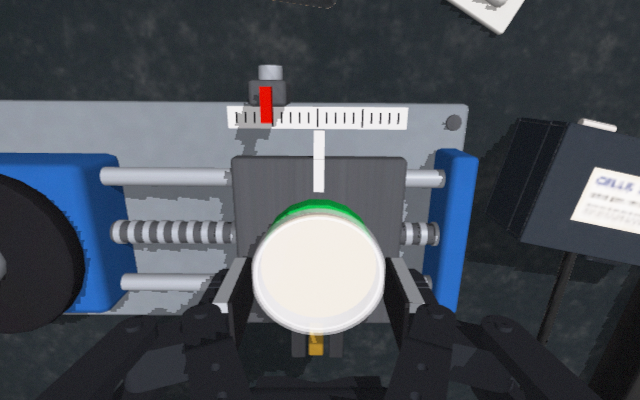

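```bash
python3 - <<'E'
from h import *
cal=cams.get_calibration('wrist')
psi=.131; ey=np.array([-np.sin(psi),np.cos(psi)])
S=np.array([.6574,-.0914]);E=S+.027*ey
print('seat far edge px',proj('wrist',[[*E,.06]],cal))
b=cv2.imread('pics/w6.png');g=blobs(b,(45,80,40),(80,255,255),(230,180,400,260),50);print(g[:1])
for z in (.061,.0):
  pass
T=get_state()['tcp_pos'];zl=T[2]-.0112
D=onz('wrist',(318.7,271.5),zl,cal);print('dish',D,'err',(D[:2]-S))
E
```

```text
seat far edge px [[317.27585078 202.49989791]]
[(808, [317.8, 208.9], [41, 19, 94, 29])]
dish [ 0.65821016 -0.09123091  0.07529542] err [0.00081016 0.00016909]
```

Request:
play_rows --series "0 0 0 0.1 0 0 0;0 0 0 0.1 0 0 0;0 0 0 0 0 0 0"

```text
clock: 8.28
tcp_pos: [0.6588, -0.095, 0.0852]
orientation: [0.0, 0.657, 0.754, 0.0]
wrist_force: [-2.7, -0.2, 4.3]
finger_gap: 0.0585
```

Request:
play_rows --series "78 0 0 0 0 0 0;85 0 0 0 0 0 0;95 0 0 0 0 0 0;95 0 0 0 0 0 0;95 0 0 -0.5 0 0 0;95 0 0 -2 0 0 0;95 0 0 -4 0 0 0;95 -2 0 -4 0 0 0;95 -2 0 0 0 0 0;95 -2 0 0 0 0 0;95 0 0 0 0 0 0"

```text
clock: 9.65
tcp_pos: [0.6662, -0.156, 0.1874]
orientation: [-0.001, 0.658, 0.753, -0.001]
wrist_force: [0.2, 0.0, -0.9]
finger_gap: 0.0812
```

```bash
python3 - <<'E'
from h import *
s=get_state();print(s['clock'],s['tcp_pos'],s['wrist_force'],s['finger_gap'])
b,cal=snap('wrist','pics/w7.png')
E
```

```text
9.65 [ 0.66617038 -0.15596697  0.18744001] [ 0.16845754  0.04578302 -0.88740654] 0.08115879697560291
```

View pics/w7.png

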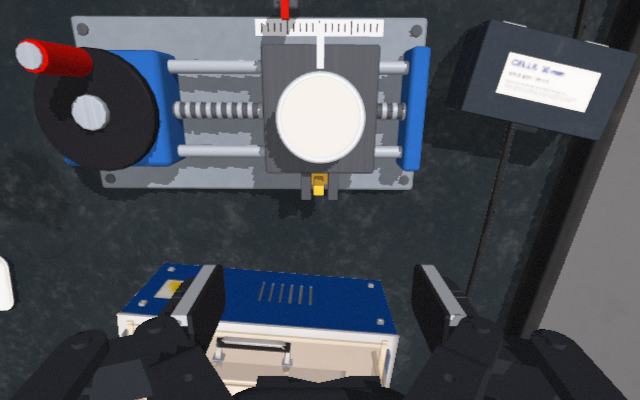

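```bash
python3 - <<'E'
from h import *
b=cv2.imread('pics/w7.png');cal=cams.get_calibration('wrist');T=get_state()['tcp_pos']
m=cv2.inRange(cv2.cvtColor(b,cv2.COLOR_BGR2HSV),(0,0,170),(180,60,255));m[:70]=0;m[165:]=0;m[:,:272]=0;m[:,368:]=0
c=max(cv2.findContours(m,0,1)[0],key=cv2.contourArea);e=cv2.minEnclosingCircle(c);print('dish',e,onz('wrist',e[0],.072,cal))
hub=blobs(b,(80,0,130),(125,60,255),(65,85,120,140),50)[0];H=onz('wrist',hub[1],.072,cal);print(hub,H)
cap=blobs(b,(80,0,130),(140,80,255),(10,30,50,80),20)[:2];print(cap); print(onz('wrist',cap[0][1],.112,cal))
psi=.131;ex=np.array([np.cos(psi),np.sin(psi)]);ey=np.array([-ex[1],ex[0]])
d=(onz('wrist',cap[0][1],.112,cal)-H)[:2];print('handle rel',d@ex,d@ey)
G=H[:2]+.032*ey;print('grip exp',G)
q=get_state()['orientation'];M=R.from_quat([q[1],q[2],q[3],q[0]]).as_matrix()
print('move tool cm to grip',(M.T@(np.r_[G,.092]-T)*100).round(2))
E
```

```text
dish ((320.0, 116.54945373535156), 45.724849700927734) [ 0.65806507 -0.09251824  0.072     ]
(960, [89.1, 111.9], [7, 10, 35, 35]) [ 0.50372306 -0.11067095  0.072     ]
[(521, [28.5, 55.3], [6, 13, 26, 26])]
[ 0.49883604 -0.07946724  0.112     ]
handle rel -0.0007691429736350996 0.031574712807788466
grip exp [ 0.49954304 -0.07894513]
move tool cm to grip [  9.77 -15.44   9.6 ]
```

Request:
play_rows --series "60 2 -4 0 0 0 0;60 2 -4 0 0 0 0;60 2 -4 0 0 0 0;60 2 -3.4 0 0 0 0;60 1.8 0 2 0 0 0;60 0 0 2 0 0 0;60 0 0 0 0 0 0"

```text
clock: 10.58
tcp_pos: [0.4989, -0.0771, 0.1475]
orientation: [-0.002, 0.656, 0.754, -0.001]
wrist_force: [0.1, -0.0, 0.1]
finger_gap: 0.0514
```

```bash
python3 - <<'E'
from h import *
s=get_state();T=s['tcp_pos'];print(s['clock'],T,s['finger_gap'])
b,cal=snap('wrist','pics/w8.png')
for z in (.109,.09,.07): print(z,proj('wrist',[[.4995,-.079,z],[*T[:2],z]],cal).round(0).tolist())
q=s['orientation'];M=R.from_quat([q[1],q[2],q[3],q[0]]).as_matrix()
print('move tool cm to grip',(M.T@(np.r_[.4995,-.079,.092]-T)*100).round(2))
E
```

```text
10.575 [ 0.49893573 -0.07706941  0.14745134] 0.05135220792637146
0.109 [[320.0, 255.0], [319.0, 252.0]]
0.09 [[320.0, 240.0], [319.0, 237.0]]
0.07 [[320.0, 227.0], [319.0, 224.0]]
move tool cm to grip [-0.21  0.05  5.54]
```

View pics/w8.png

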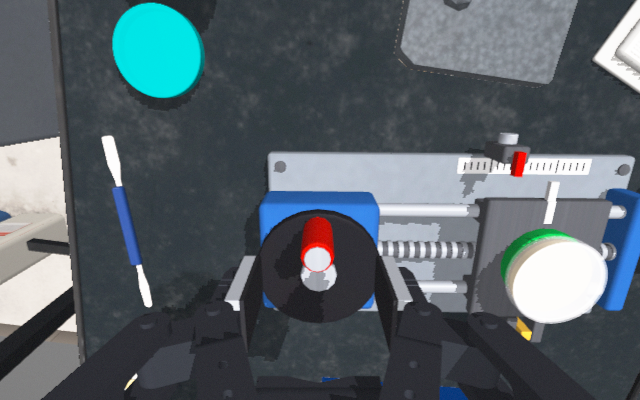

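Request:
play_rows --series "60 -0.3 0 2 0 0 0;60 0 0 2 0 0 0;60 0 0 1.4 0 0 0;60 0 0 0 0 0 0;0 0 0 0 0 0 0;0 0 0 0 0 0 0;0 0 0 0 0 0 0;0 0 0 0 0 0 0" --newtons 25

```text
clock: 11.62
tcp_pos: [0.5019, -0.0816, 0.0961]
orientation: [0.001, 0.657, 0.754, 0.0]
wrist_force: [-0.3, 0.3, 5.6]
finger_gap: 0.017
```

```bash
python3 - <<'E'
from h import *
s=get_state();T=s['tcp_pos'];print(s['clock'],T,s['finger_gap'],s['wrist_force'])
b,cal=snap('wrist','pics/w9.png')
E
```

```text
11.625 [ 0.50185877 -0.08159617  0.0961253 ] 0.017024346519451408 [-0.28018272  0.2717458   5.59074482]
```

View pics/w9.png

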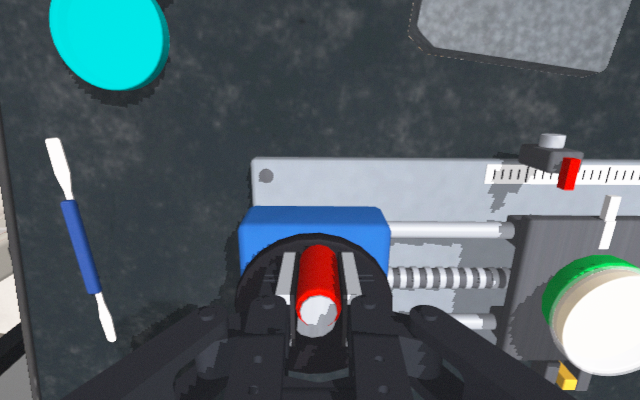

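Request:
play_rows --series "0 0 0 -0.2 0 0 0;0 0 0 0 0 0 0;0 -0.24 1.22 0 0 0 0;0 -0.69 1.04 0 0 0 0;0 -1.04 0.69 0 0 0 0;0 -1.22 0.24 0 0 0 0;0 0 0 0 0 0 0" --newtons 20

```text
clock: 12.55
tcp_pos: [0.5358, -0.1089, 0.0962]
orientation: [-0.002, 0.657, 0.754, -0.001]
wrist_force: [-5.7, -2.4, -3.0]
finger_gap: 0.0173
```

```bash
python3 - <<'E'
from h import *
s=get_state();T=s['tcp_pos'];print(s['clock'],T,s['finger_gap'],s['wrist_force'])
b,cal=snap('wrist','pics/w10.png')
E
```

```text
12.55 [ 0.53577454 -0.10885459  0.09624242] 0.01729392400659623 [-5.70754576 -2.37685431 -3.00166049]
```

View pics/w10.png

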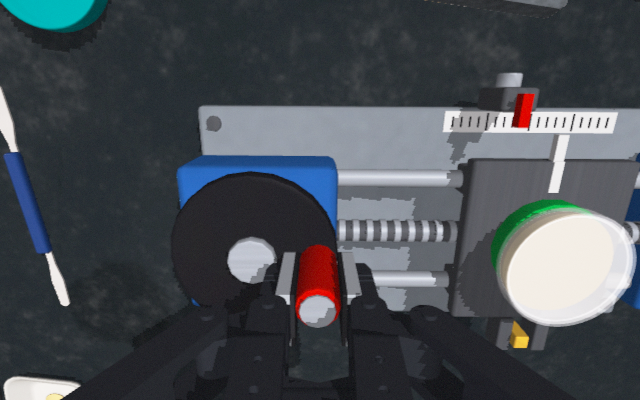

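Request:
play_rows --series "0 -1.22 -0.24 0 0 0 0;0 -1.04 -0.69 0 0 0 0;0 -0.69 -1.04 0 0 0 0;0 -0.24 -1.22 0 0 0 0;0 0.24 -1.22 0 0 0 0;0 0.69 -1.04 0 0 0 0;0 1.04 -0.69 0 0 0 0;0 1.22 -0.24 0 0 0 0;0 1.22 0.24 0 0 0 0;0 1.04 0.69 0 0 0 0;0 0.69 1.04 0 0 0 0;0 0.24 1.22 0 0 0 0"

```text
clock: 14.1
tcp_pos: [0.5024, -0.0811, 0.0973]
orientation: [0.001, 0.657, 0.754, -0.0]
wrist_force: [-1.1, -7.5, -24.9]
finger_gap: 0.0175
```

```bash
python3 - <<'E'
from h import *
s=get_state();T=s['tcp_pos'];print(s['clock'],T,s['finger_gap'],s['wrist_force'])
b,cal=snap('wrist','pics/w11.png')
E
```

```text
14.1 [ 0.50241611 -0.08106078  0.09727156] 0.01753594275658811 [ -1.08664047  -7.5045995  -24.92975221]
```

View pics/w11.png

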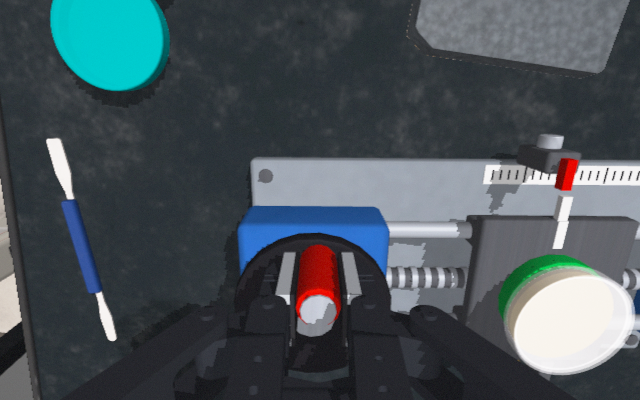

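Request:
play_rows --series "0 0 0 0.2 0 0 0;0 0 0 0 0 0 0"

```text
clock: 14.4
tcp_pos: [0.5035, -0.0814, 0.0972]
orientation: [0.002, 0.657, 0.754, 0.002]
wrist_force: [-0.3, 3.1, -4.8]
finger_gap: 0.0176
```

Request:
play_rows --series "0 -0.24 1.22 0 0 0 0;0 -0.69 1.04 0 0 0 0;0 -1.04 0.69 0 0 0 0;0 -1.22 0.24 0 0 0 0;0 -1.22 -0.24 0 0 0 0;0 -1.04 -0.69 0 0 0 0;0 -0.69 -1.04 0 0 0 0;0 -0.24 -1.22 0 0 0 0;0 0 0 0 0 0 0"

```text
clock: 15.52
tcp_pos: [0.5113, -0.1446, 0.0971]
orientation: [0.001, 0.657, 0.754, 0.002]
wrist_force: [-0.9, 5.5, 3.3]
finger_gap: 0.0173
```

```bash
python3 - <<'E'
from h import *
s=get_state();T=s['tcp_pos'];print(s['clock'],T,s['finger_gap'],s['wrist_force'])
b,cal=snap('wrist','pics/w12.png')
E
```

```text
15.525 [ 0.51134343 -0.14460574  0.09707752] 0.017302381211607466 [-0.86759915  5.45890108  3.26348074]
```

View pics/w12.png

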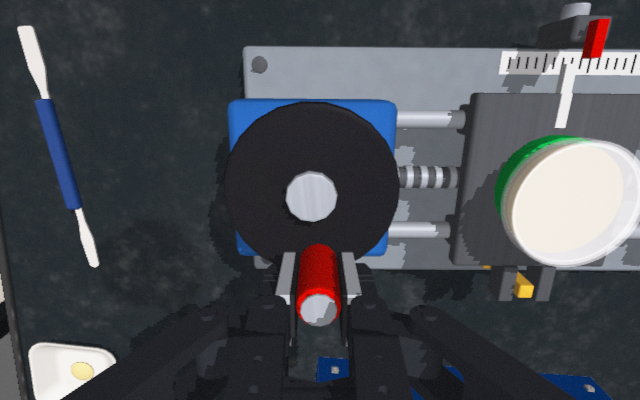

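```bash
python3 - <<'E'
from h import *
b=cv2.imread('pics/w12.png');cal=cams.get_calibration('wrist')
ex=np.array([np.cos(.131),np.sin(.131)])
P=onz('wrist',(568,66),.047,cal);K=onz('wrist',(594,58),.047,cal);print(P,K,(P-K)[:2]@ex)
cv2.imwrite('pics/w12c.png',cv2.resize(b[0:140,490:640],None,fx=5,fy=4.2,interpolation=cv2.INTER_NEAREST))
E
```

```text
[ 0.61546146 -0.03874924  0.047     ] [ 0.62628281 -0.03372389  0.047     ] -0.01138506950013847
```

View pics/w12c.png

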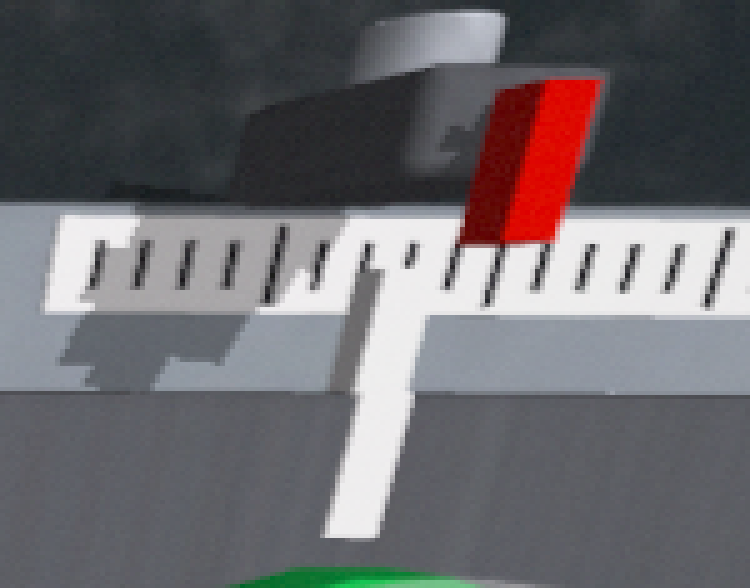

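Request:
play_rows --series "0 0.24 1.22 0 0 0 0;0 0.69 1.04 0 0 0 0;0 1.04 0.69 0 0 0 0;0 1.22 0.24 0 0 0 0;0 1.22 -0.24 0 0 0 0;0 1.04 -0.69 0 0 0 0;0 0.69 -1.04 0 0 0 0;0 0.24 -1.22 0 0 0 0;0 0 0 0 0 0 0"

```text
clock: 16.7
tcp_pos: [0.5022, -0.0814, 0.097]
orientation: [0.001, 0.657, 0.754, 0.001]
wrist_force: [0.5, 2.1, 7.6]
finger_gap: 0.017
```

```bash
python3 - <<'E'
from h import *
s=get_state();T=s['tcp_pos'];print(s['clock'],T,s['finger_gap'],s['wrist_force'])
b,cal=snap('wrist','pics/w13.png')
cv2.imwrite('pics/w13c.png',cv2.resize(b[120:260,490:640],None,fx=5,fy=4.2,interpolation=cv2.INTER_NEAREST))
E
```

```text
16.7 [ 0.50223658 -0.08142108  0.09699277] 0.01703592609450944 [0.49033244 2.09273716 7.57474924]
```

View pics/w13c.png

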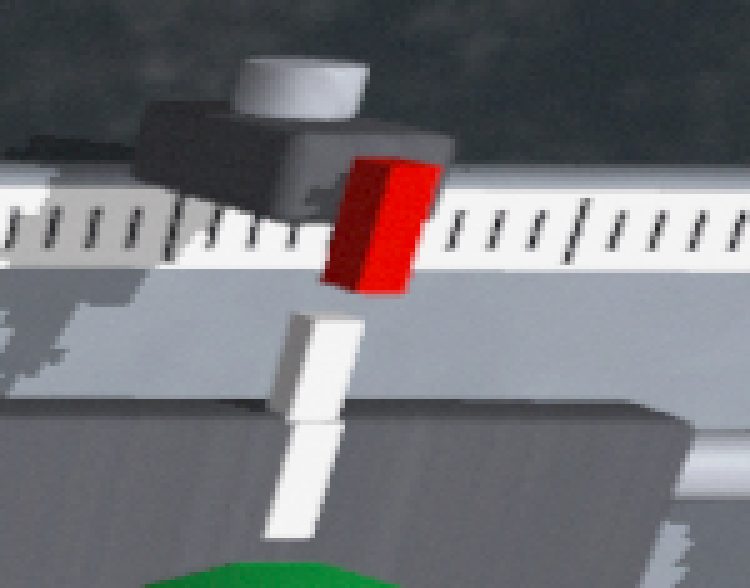

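```bash
python3 - <<'E'
from h import *
cal=cams.get_calibration('wrist')
for psi in(.13,.137):
  ex=np.array([np.cos(psi),np.sin(psi)])
  for z in(.047,.05):
    P=onz('wrist',(557.4,195.7),z,cal);K=onz('wrist',(566.8,189.8),z,cal);print(psi,z,(P-K)[:2]@ex,P[:2]-K[:2])
E
```

```text
0.13 0.047 -0.0042237965923405 [-0.00376484 -0.00378542]
0.13 0.05 -0.004150888023777162 [-0.00369986 -0.00372008]
0.137 0.047 -0.0042465509134719265 [-0.00376484 -0.00378542]
0.137 0.05 -0.004173249573868116 [-0.00369986 -0.00372008]
```

Request:
play_rows --series "0 -0.24 -1.22 0 0 0 0;0 -0.69 -1.04 0 0 0 0;0 -0.47 -0.39 0 0 0 0;0 0 0 0 0 0 0;0 0 0 0 0 0 0"

```text
clock: 17.38
tcp_pos: [0.4759, -0.0982, 0.0969]
orientation: [-0.001, 0.657, 0.754, 0.0]
wrist_force: [-8.1, 3.1, 16.4]
finger_gap: 0.0175
```

```bash
python3 - <<'E'
from h import *
s=get_state();T=s['tcp_pos'];print(s['clock'],T,s['finger_gap'],s['wrist_force'])
b,cal=snap('wrist','pics/w14.png')
cv2.imwrite('pics/w14c.png',cv2.resize(b[100:240,490:640],None,fx=5,fy=4.2,interpolation=cv2.INTER_NEAREST))
E
```

```text
17.375 [ 0.47588706 -0.09823324  0.09688255] 0.01754449050639758 [-8.09530849  3.1387866  16.42112623]
```

View pics/w14.png

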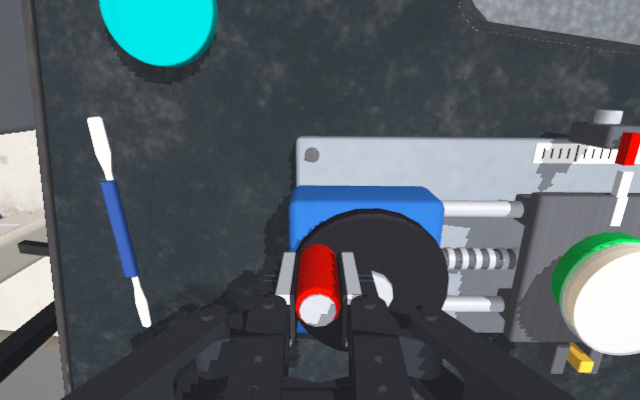

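View pics/w14c.png

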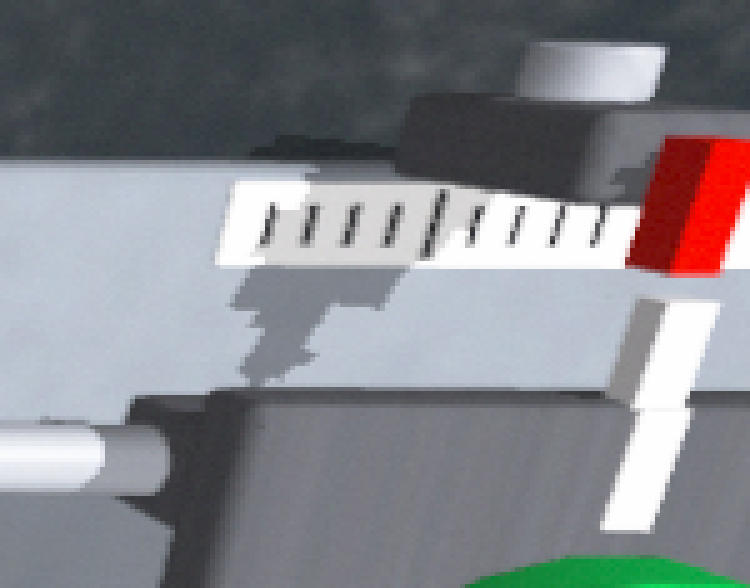

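Request:
play_rows --series "0 0 0 -0.3 0 0 0;0 0 0 0 0 0 0;30 0 0 0 0 0 0;30 0 0 -0.3 0 0 0;30 0 0 -1 0 0 0;30 0 0 -3 0 0 0;50 0 0 -4 0 0 0;80 -2 3 -2 0 0 0;80 -3 5 0 0 0 0;80 -3 5 0 0 0 0;80 0 4 0 0 0 0;80 0 0 0 0 0 0"

```text
clock: 18.92
tcp_pos: [0.6587, -0.155, 0.2008]
orientation: [0.0, 0.656, 0.754, 0.0]
wrist_force: [-0.9, -0.1, -0.4]
finger_gap: 0.0686
```

```bash
python3 - <<'E'
from h import *
s=get_state();T=s['tcp_pos'];print(s['clock'],T,s['finger_gap'],s['wrist_force'])
b,cal=snap('wrist','pics/w15.png')
E
```

```text
18.925 [ 0.65866214 -0.15496986  0.20082128] 0.06857928013389784 [-0.87706082 -0.1452595  -0.37831641]
```

View pics/w15.png

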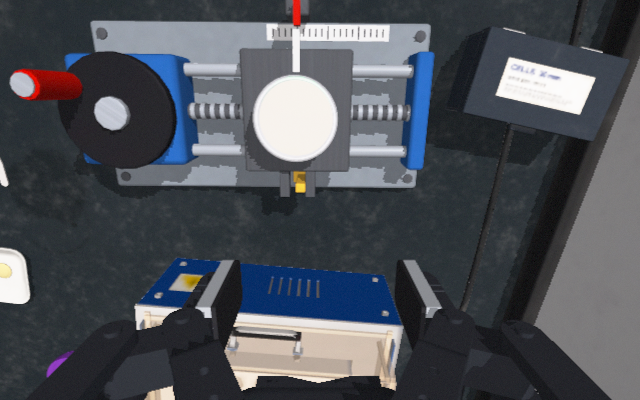

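```bash
python3 - <<'E'
from h import *
b=cv2.imread('pics/w15.png');cal=cams.get_calibration('wrist')
cv2.imwrite('pics/w15c.png',cv2.resize(b[0:80,250:345],None,fx=8,fy=7,interpolation=cv2.INTER_NEAREST))
cv2.imwrite('pics/w15d.png',cv2.resize(b[160:205,265:335],None,fx=10,fy=10,interpolation=cv2.INTER_NEAREST))
hsv=cv2.cvtColor(b,cv2.COLOR_BGR2HSV)
rd=((hsv[...,0]<8)|(hsv[...,0]>172))&(hsv[...,1]>150)&(hsv[...,2]>180)
ex=np.array([np.cos(.131),np.sin(.131)])
xr=[];xp=[]
for r in range(4,22):
    c=[i for i in range(280,315) if rd[r,i]]; 
    if c: xr.append((r,np.mean(c),len(c)))
for r in range(44,70):
    c=[i for i in range(280,315) if b[r,i].min()>190]
    if c: xp.append((r,np.mean(c),len(c)))
print(xr[-6:],xp[::3])
K=onz('wrist',(xr[-3][1],xr[-3][0]),.05,cal)
for p in xp[::4]:
  P=onz('wrist',(p[1],p[0]),.05,cal);print((P-K)[:2]@ex)
m=cv2.inRange(hsv,(0,0,170),(180,60,255));m[:72]=0;m[165:]=0;m[:,:248]=0;m[:,342:]=0
c=max(cv2.findContours(m,0,1)[0],key=cv2.contourArea);e=cv2.minEnclosingCircle(c);D=onz('wrist',e[0],.072,cal);print('dish',e,D,(D-K)[:2]@ex)
E
```

```text
[(16, np.float64(296.0), 7), (17, np.float64(296.0), 7), (18, np.float64(296.0), 7), (19, np.float64(296.0), 7), (20, np.float64(296.0), 7), (21, np.float64(296.0), 7)] [(44, np.float64(296.0), 7), (47, np.float64(296.0), 7), (50, np.float64(296.0), 7), (53, np.float64(296.0), 7), (56, np.float64(296.0), 7), (59, np.float64(296.0), 7), (62, np.float64(296.0), 7), (65, np.float64(296.0), 7), (68, np.float64(296.0), 7)]
-0.00019737454264309975
-0.0002297078781440659
-0.00026225471147430055
-0.00029501716423574226
-0.00032799738623418316
-0.0003611975559502465
-0.0003946198810186012
dish ((294.80828857421875, 117.6165771484375), 43.435211181640625) [ 0.63179859 -0.09672202  0.072     ] -0.00031391023991624196
```

View pics/w15c.png

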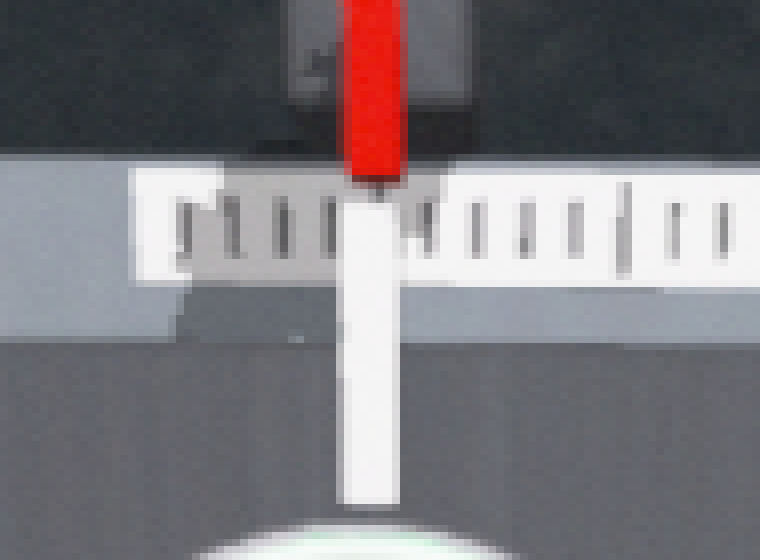

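View pics/w15d.png

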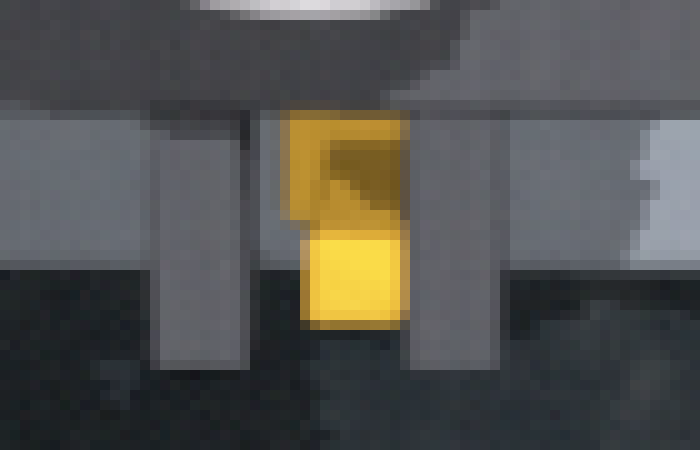

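The pointer is level with the mark to within about 0.5 mm. The dog is against the lug away from the wheel, the dish is centred, and the robot is clear, so I'm handing in.

```bash
python3 - <<'E'
from workcell import workorder
print(workorder.hand_in())
E
```

```text
the job is handed in; nothing more can be done
None
```

I set the cream dish on the green seat and let go of it. I then wound the handwheel clockwise about 1.5 turns, until the pointer was about 11 mm past the red mark. Winding back brought the pointer up to the mark from the wheel side, and I let go, backed off and handed the job in at about 19 s.

**Last checks, from the final wrist picture:**
- **Pointer and mark:** they are level to within about 0.5 mm (measured −0.2 to −0.4 mm).
- **Play in the screw:** the brass dog lies against the fork lug on the side away from the wheel.
- **Dish:** it lies flat on the seat. I measured it about 1.3 mm off the seat's centre before winding. After winding it was still level with the pointer along the travel.
- **Robot:** it was clear of everything, with about 1 N or less at the wrist. The other things were not touched.

**What disagreed or stood out:**
- **Dish position:** the three cameras' estimates on the bench differed by up to 9 mm sideways. I used the closest view, and the jaws centred the dish.
- **Wrist force:** it reached about 25 N for a moment while winding, as the grip pulled along the handle. Lowering the gripper 2 mm cleared it.

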